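# Tip a used stain vial into the glass-waste bin and ease its sprung flap shut

### The job

A used stain vial lies on the flap of the yellow glass-waste bin. Lift that flap by its handle and hold it up until the vial has rolled back into the bin, then ease the flap gently all the way shut instead of letting its spring slam it, and let go. Leave the vial on the blue bin where it lies.

Things in the scene. Friction and masses are not known exactly. Their poses are not given: they have to be found in the camera images.
- yellow_bin: Fixed yellow bin, 180x130 mm (its x, y); an alike blue one stands beside it. Origin: on the table below the flap's hinge; x points from handle to hood (away from the robot), z up. Flap over x -110 to 0 mm, its top 75 mm above the table; hood over x 0 to 70 mm, 140 mm high, open to the flap: the vial drops in under it. Hinge axis along y at x = 0, 72 mm above the table.
- yellow_handle (a point): Middle of the yellow bin's flap handle: round yellow bar 10 mm thick along the bin's y, 80 mm free between its side arms, in the flap's plane, 150 mm from the hinge axis. Shut: 72 mm above the table, 35 mm clear between bar and bin front, axes as the bin's. It can be pinched from above, a finger before and one behind it; the bar turns in the pads as the flap swings.
- yellow_flap (a joint): Angle of the yellow bin's aluminium flap, rad: 0 shut, grows as the handle is lifted, stop at 1.1. A spring and its weight pull it shut: about 3 N at the handle when shut, 6 N at 0.85; let go while open, it slams. The vial rolls off backwards over the hinge into the bin at about 0.5 rad; 0.8 to 0.9 is ample.
- used_vial_center (a point): Centre of the used vial: small brown bottle with white cap, 23 mm thick, 55 mm long, lying across the yellow bin's flap (along the bin's y), held there by two low ribs. In the bin its centre is less than 58 mm above the table.
- kept_vial_center (a point): Centre of the vial to leave alone: small brown bottle with black cap, 25 mm thick, 59 mm long, lying across the flap of the blue bin.
Things that resemble listed ones, but are neither listed nor needed, are in the scene too. Leave any red or turquoise look-alike of the part that bears used_vial_center alone.

How it is judged:
By the outcome, as a careful person would: the job done as asked, in the order asked, and still so for the second after the job is handed in, with the robot touching nothing.
It also fails if it takes over 38 s, if anything falls off the work surface, if the arm or the gripper's body presses on something with over 40 N, if the wrist force passes 120 N, or if a joint passes its speed limit or range.

### The arm

A 6-joint arm with a two-finger parallel gripper is mounted at the origin on a cart in front of the work surface, level with it; the furniture and walls round the work are solid. World frame = base frame: x ahead of the robot, y to its left, z up, the work surface at z = 0. Lengths are in m, angles in degrees, forces in N, time in s.
With the tool pointing down it reaches from about 0.4 to 0.825 m from the base axis. Payload 7 kg.
Tool frame: the origin (TCP) lies on the centre line of the jaws, within the pads' length; the fingertips stand 19 mm ahead of it and the grasp point (between the pads) is the TCP; z points along the fingers, y is the line along which they close (so a half turn about z gives the same grasp; the last joint's range is limited). The gripper opens to 88 mm and grips with 3 to 60 N. Pads are 19 mm wide; open, the fingers measure 130 mm over their backs; the gripper's body (78 mm by 193 mm) begins 47 mm behind the grasp point.
Start: joints at [86.58, 20.546, 0.682, 0, -70.136, -16.507], TCP at [0.23, 0.635, 0.216] pointing down, gripper open.
Joint ranges: [-176.03, 176.03], [-82.01, 121.73], [-58.28, 71.71], [-173.87, 95.51], [-174.79, -0.11], [-173.66, 173.66]. Speed limits (degrees/s): [136.94, 136.94, 172.46, 180, 180, 180].

### API

Orientations are given as [roll, pitch, yaw] about the fixed x, y, z axes, in that order (R = Rz(yaw) Ry(pitch) Rx(roll)).
In Python, from plant import get_state, capture, close_job gives the robot as it stands.
- The arm moves only by the tool apply_moves, never from a script. Its argument "targets" is a list of rows, each a list of 7 numbers: the opening, from 0 (shut) to 1 (fully open), then the shift along the tool's x, y, z normalised to -1 to 1, where 1 is 1000 mm, then the turn, a rotation vector about the tool's x, y, z normalised to -1 to 1, where 1 is 90 degrees. In form: [[claw, tx, ty, tz, ax, ay, az], ...]. A call has 1 to 20 rows; each row shifts and turns the commanded pose from where the row before left it, along the tool's axes as they then stand; what a row does not reach is not made up. A row lasts 1/12 s, in which the tool goes at most 41.7 mm and 7.16 degrees, less where a joint would pass 70% of its speed; a pose out of reach is approached as far as the arm can. A call with a number of a shift or a turn outside -1 to 1 is refused whole. A call with a gripper value outside its range is refused whole. The fingers move at their own pace and stop on an object; "newtons" is the grip in N (left out, the last holds). Time passes only in rows, so rows that do not move let the fingers close. It gives the time, the measured TCP pose, the force, the opening and the grip force at its end, in the units of the state.
- get_state(): the state, without advancing time (a new reading comes with each control period).
- capture(name): name is "side" or "top"; returns a dict with "frame" (480x640x3 uint8, red, green, blue), "range_z" (480x640 float32, m along the optical axis (not along the pixel's ray), 0 where there is no reading), "camera_matrix" (3x3 intrinsics, pixels), "T" (4x4, takes a point from camera to world coordinates). Camera axes: x right, y down, z forward; pixel columns grow to the right and rows downward; lengths in m; the calibration is good to about 2 mm. A picture is of the moment at which its call begins.
- close_job(): hands the job in; it is judged then, once.
The state is a dict: "time_s": time; "joints": joint angles; "qd": joint speeds; "joint_torque": joint torques, N m; "tcp_pos": TCP position; "eef_rot": TCP orientation; "contact_force": force on the tool from outside, world axes, zero at the start; "moment": the same for the moment, N m; "gripper_width": finger opening in m; "gripper_force": force on a finger pad.
Only numpy, scipy, OpenCV 4.12 (cv2) and the standard library are available. Lean on these libraries where they do the work, as an engineer would, in place of code of your own. Each camera call takes 0.05 s, during which the arm holds its last target. There are 200 camera calls.

## Working session

There is one attempt and no reset: what is moved stays moved. The work goes in short steps, Python scripts to look and compute and a tool call to move; the robot and the scene stay as the last step left them, time stands still between calls to the robot, and variables do not carry over. Pictures are saved under pics/ and viewed, at most 10 in all, crops included, and the job is handed in when it is done.

Besides the shell and the picture viewer there is one more tool, called as name(argument=value, ...), one argument or row to a line, values as JSON. apply_moves: Moves the arm, as the interface text tells. Scaled input: -1 to 1 covers 1000 mm each way for a shift and 90 degrees each way for a turn. Its arguments: {"type":"object","properties":{"targets":{"type":"array","items":{"type":"array","items":{"type":"number"}}},"newtons":{"type":"number"}},"required":["targets"]}

```bash
mkdir -p pics
cat > h.py <<'E'
import numpy as np,cv2
from plant import get_state,capture,close_job
def pts(c):
    K=c["camera_matrix"];z=c["range_z"];v,u=np.indices(z.shape)
    P=np.stack([(u-K[0,2])*z/K[0,0],(v-K[1,2])*z/K[1,1],z],-1)
    return P@c["T"][:3,:3].T+c["T"][:3,3]
def save(im,n): cv2.imwrite("pics/"+n,cv2.cvtColor(im,cv2.COLOR_RGB2BGR))
E
python3 - <<'E'
from h import *
print(get_state())
for n in("top","side"):
    c=capture(n);save(c["frame"],n+"1.png");np.savez(n+"1.npz",**c);print(c["T"].round(3))
    P=pts(c);hsv=cv2.cvtColor(c["frame"],cv2.COLOR_RGB2HSV)
    m=cv2.inRange(hsv,(20,120,80),(35,255,255))
    k,l,s,ce=cv2.connectedComponentsWithStats(m)
    for i in range(1,k):
        if s[i,4]>60:
            q=P[(l==i)&(c["range_z"]>0)];print(s[i],q.min(0).round(3) if len(q) else 0,q.max(0).round(3) if len(q) else 0)
E
```

```text
{'time_s': 0.0, 'joints': array([ 8.65810252e+01,  2.05907314e+01,  6.33312124e-01, -1.93530113e-02,
       -7.01365695e+01, -1.65071438e+01]), 'qd': array([-0.12646281,  0.02416578,  0.05541684, -0.03681101,  0.00028691,
        0.00676731]), 'joint_torque': array([-2.18263383e-03, -5.82717276e+01,  2.93053025e+01,  6.99723065e+00,
        6.76953845e-03, -1.62989627e-04]), 'tcp_pos': array([0.22990139, 0.63409522, 0.21552956]), 'eef_rot': array([ 1.79904715e+02, -9.26471736e-03, -1.99327016e+01]), 'contact_force': array([ 0.0043046 ,  0.205444  , -0.16718188]), 'moment': array([-2.74487204e-02, -7.17897002e-05,  8.18764974e-02]), 'gripper_force': 0.0, 'gripper_width': 0.08750324018386312}
[[ 0.019 -0.997  0.077  0.467]
 [-1.    -0.02  -0.005  0.003]
 [ 0.007 -0.077 -0.997  1.189]
 [ 0.     0.     0.     1.   ]]
[ 402  158   77   43 1790] [ 0.614 -0.289 -0.002] [ 0.692 -0.156  0.147]
[405 253  61  30 534] [ 0.461 -0.29   0.   ] [ 0.519 -0.174  0.084]
[[ 0.725 -0.55   0.415  0.182]
 [-0.689 -0.591  0.419 -0.376]
 [ 0.015 -0.59  -0.807  0.805]
 [ 0.     0.     0.     1.   ]]
[ 420  235   97   77 2125] [ 0.613 -0.287 -0.003] [ 0.795 -0.113  0.143]
[425 283  58  45 683] [ 0.622 -0.283 -0.001] [ 0.687 -0.158  0.1  ]
[ 361  329  116   67 1337] [ 0.461 -0.293 -0.006] [ 0.619 -0.166  0.079]
```

View pics/top1.png

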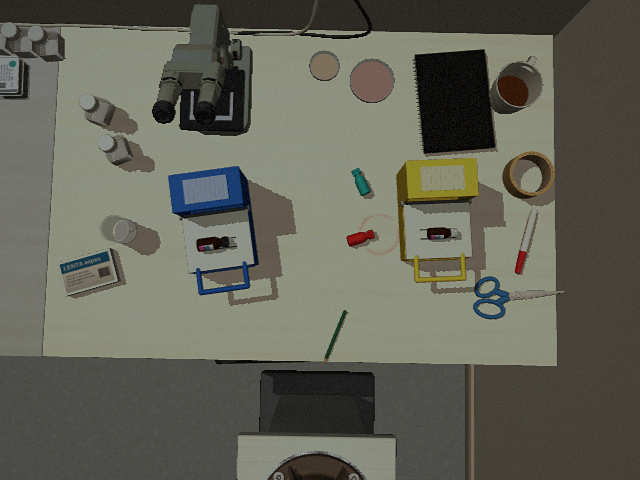

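View pics/side1.png

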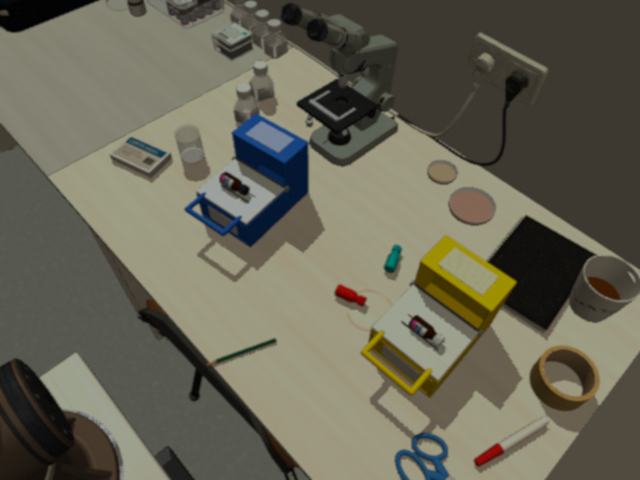

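The top view shows these candidates for the used vial:
- the white-capped vial on the yellow flap (437,234)
- the black-capped vial on the blue flap (215,243)
- the red bottle (360,238)
- the turquoise bottle (361,182)

The handle candidates are the yellow bar (440,280) and the blue bar (223,291). I choose the yellow bar with the white-capped vial. Next I'll measure it and check with a crop.

Run:
```python
from h import *
def ray(c,uv,z):
    K=c["camera_matrix"];T=c["T"];d=T[:3,:3]@np.array([(uv[0]-K[0,2])/K[0,0],(uv[1]-K[1,2])/K[1,1],1]);return T[:3,3]+d*(z-T[2,3])/d[2]
c=dict(np.load("top1.npz"));f=c["frame"]
save(cv2.resize(f[140:300,380:500],None,fx=4.5,fy=3.75,interpolation=2)if 0 else cv2.resize(f[150:295,385:490],None,fx=4,fy=4),"crop1.png")
hsv=cv2.cvtColor(f,cv2.COLOR_RGB2HSV);m=cv2.inRange(hsv,(20,120,80),(35,255,255))
w=[]
for u in range(424,458,2):
    v=np.where(m[268:292,u])[0]+268
    if len(v): w.append(ray(c,(u,v.mean()),.074))
w=np.array(w);p=np.polyfit(w[:,1],w[:,0],1);print("bar slope",p,w.mean(0),"resid",(w[:,0]-np.polyval(p,w[:,1])).std())
vs,us=np.where(m[262:292,400:480]);print("handle u range",us.min()+400,us.max()+400,[ray(c,(u+400,278),.072).round(3) for u in(us.min(),us.max())])
P=pts(c);hood=(P[...,2]>.13)&(P[...,2]<.15)&(P[...,1]<-.1)&(P[...,1]>-.32)&(P[...,0]<.75)&(P[...,0]>.55)
q=P[hood][:,:2].astype(np.float32);print("hood",cv2.minAreaRect(q))
fl=(abs(P[...,2]-.075)<.006)&(P[...,1]<-.14)&(P[...,1]>-.32)&(P[...,0]<.63)&(P[...,0]>.5)
print("flap",cv2.minAreaRect(P[fl][:,:2].astype(np.float32)))
s=dict(np.load("side1.npz"));Q=pts(s);ms=cv2.inRange(cv2.cvtColor(s["frame"],cv2.COLOR_RGB2HSV),(20,120,80),(35,255,255))
b=(ms>0)&(abs(Q[...,2]-.074)<.012)&(Q[...,0]<.5)
print("side bar",b.sum(),np.median(Q[b],0))
```

```text
bar slope [-0.06055356  0.45420422] [ 0.46832758 -0.23323741  0.074     ] resid 0.0004494632142590824
handle u range 414 465 [array([ 0.469, -0.183,  0.072]), array([ 0.47 , -0.282,  0.072])]
hood ((0.6529326438903809, -0.22243711352348328), (0.07145699113607407, 0.1312386840581894), 3.3809144496917725)
flap ((0.5653498768806458, -0.22509902715682983), (0.13810810446739197, 0.12854459881782532), 89.83671569824219)
side bar 660 [ 0.47021605 -0.23484767  0.07475917]
```

View pics/crop1.png

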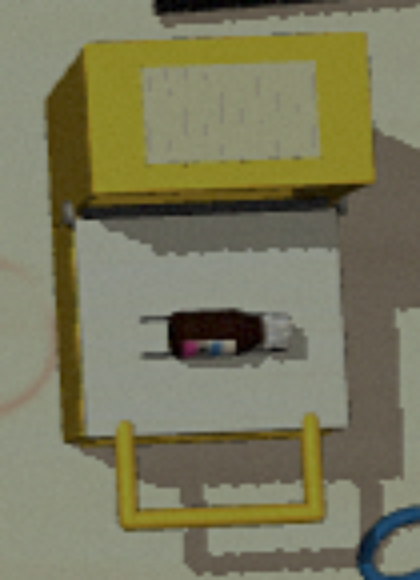

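The crop confirms the white-capped vial on the yellow flap, with the flap handle below it. The bar is at (0.468, -0.2335), z 0.072, and the bin is yawed about 3.4°. The hood measurement agrees: hinge at (0.618, -0.2245), 150 mm from the bar. I'll go above the bar at z 0.216 and turn the tool to yaw -86.6.

apply_moves(
  targets=[
    [1,0.0253,0.0238,0,0,0,0],
    [1,0.0253,0.0238,0,0,0,0],
    [1,0.0253,0.0238,0,0,0,0],
    [1,0.0253,0.0238,0,0,0,0],
    [1,0.0253,0.0238,0,0,0,0],
    [1,0.0253,0.0238,0,0,0,0],
    [1,0.0253,0.0238,0,0,0,0],
    [1,0.0253,0.0238,0,0,0,0],
    [1,0.0253,0.0238,0,0,0,0],
    [1,0.0253,0.0238,0,0,0,0],
    [1,0.0253,0.0238,0,0,0,0],
    [1,0.0253,0.0238,0,0,0,0],
    [1,0.0253,0.0238,0,0,0,0],
    [1,0.0253,0.0238,0,0,0,0],
  ],
)

```text
time_s: 1.27
tcp_pos: [0.4497, 0.1989, 0.2164]
eef_rot: [180.0, 0.0, -19.9]
contact_force: [0.3, 1.1, -0.4]
gripper_width: 0.0879
gripper_force: 0.0
```

apply_moves(
  targets=[
    [1,0.0137,0.0334,0,0,0,0],
    [1,0.0137,0.0334,0,0,0,0],
    [1,0.0137,0.0334,0,0,0,0],
    [1,0.0137,0.0334,0,0,0,0],
    [1,0.0137,0.0334,0,0,0,0],
    [1,0.0137,0.0334,0,0,0,0],
    [1,0.0137,0.0334,0,0,0,0],
    [1,0.0137,0.0334,0,0,0,0],
    [1,0.0137,0.0334,0,0,0,0],
    [1,0.0137,0.0334,0,0,0,0],
    [1,0.0137,0.0334,0,0,0,0],
    [1,0.0137,0.0334,0,0,0,0],
    [1,0,0,0,0,0,0.0741],
    [1,0,0,0,0,0,0.0741],
    [1,0,0,0,0,0,0.0741],
    [1,0,0,0,0,0,0.0741],
  ],
)

```text
time_s: 2.6
tcp_pos: [0.467, -0.2327, 0.216]
eef_rot: [180.0, 0.0, -47.0]
contact_force: [0.0, -0.0, 0.4]
gripper_width: 0.0875
gripper_force: 0.0
```

apply_moves(
  targets=[
    [1,0,0,0,0,0,0.0741],
    [1,0,0,0,0,0,0.0741],
    [1,0,0,0,0,0,0.0741],
    [1,0,0,0,0,0,0.0741],
    [1,0,0,0,0,0,0.0741],
    [1,0,0,0,0,0,0.0741],
    [1,0,0,0,0,0,0],
    [1,0,0,0,0,0,0],
  ],
)

```text
time_s: 3.27
tcp_pos: [0.4673, -0.2322, 0.2162]
eef_rot: [180.0, 0.0, -86.4]
contact_force: [-0.2, -1.3, -0.7]
gripper_width: 0.0878
gripper_force: 0.0
```

The open rear finger (44–65 mm behind centre) would hit the flap front, which is 40 mm behind the bar. I'll pre-close to about 24 mm and lower to just above the bar for a look.

apply_moves(
  targets=[
    [0.27,0,-0.001,0,0,0,0],
    [0.27,0,0,0.02,0,0,0],
    [0.27,0,0,0.02,0,0,0],
    [0.27,0,0,0.02,0,0,0],
    [0.27,0,0,0.02,0,0,0],
    [0.27,0,0,0.02,0,0,0],
    [0.27,0,0,0.014,0,0,0],
    [0.27,0,0,0,0,0,0],
    [0.27,0,0,0,0,0,0],
  ],
  newtons=25,
)

```text
time_s: 4.02
tcp_pos: [0.4682, -0.2322, 0.1021]
eef_rot: [179.9, 0.0, -86.5]
contact_force: [0.5, 0.4, 1.0]
gripper_width: 0.0333
gripper_force: 0.0
```

Run:
```python
from h import *
c=capture("side");save(cv2.resize(c["frame"][230:430,320:540],None,fx=3,fy=3),"s2.png")
```

```text
(no output)
```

View pics/s2.png

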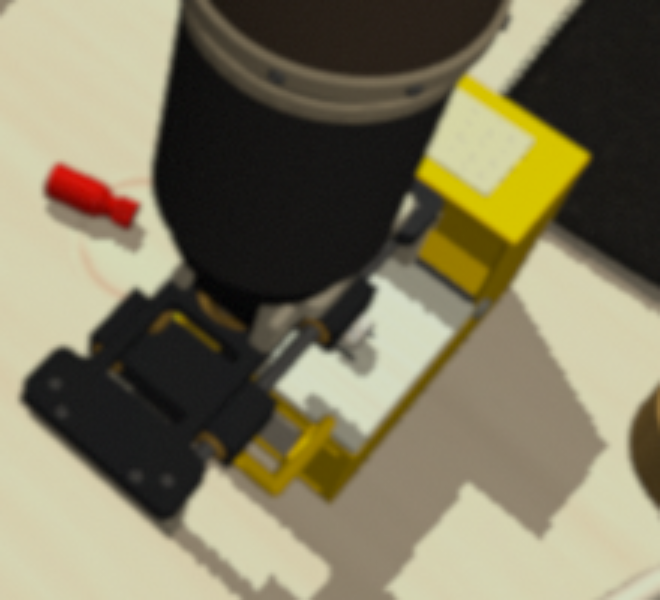

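The gripper body lies along the bin's x axis over the bar, centred between the handle's side arms, with clearance above the vial and flap. I'll finish pre-closing, then lower.

apply_moves(
  targets=[
    [0.27,0,0,0,0,0,0],
    [0.27,0,0,0,0,0,0],
    [0.27,0,0,0,0,0,0],
    [0.27,0,0,0.004,0,0,0],
    [0.27,0,0,0.004,0,0,0],
    [0.27,0,0,0.004,0,0,0],
  ],
)

```text
time_s: 4.57
tcp_pos: [0.4684, -0.2322, 0.0902]
eef_rot: [-180.0, 0.0, -86.6]
contact_force: [-0.5, -0.2, 0.4]
gripper_width: 0.0239
gripper_force: 0.0
```

apply_moves(
  targets=[
    [0.27,0,0,0.004,0,0,0],
    [0.27,0,0,0.004,0,0,0],
    [0.27,0,0,0.004,0,0,0],
    [0.27,0,0,0.003,0,0,0],
    [0.27,0,0,0,0,0,0],
  ],
)

```text
time_s: 4.98
tcp_pos: [0.468, -0.2321, 0.0746]
eef_rot: [179.9, 0.0, -86.6]
contact_force: [-0.4, 0.8, -0.3]
gripper_width: 0.0237
gripper_force: 0.0
```

No contact on the way down. Closing now.

apply_moves(
  targets=[
    [0,0,0,0,0,0,0],
    [0,0,0,0,0,0,0],
    [0,0,0,0,0,0,0],
    [0,0,0,0,0,0,0],
    [0,0,0,0,0,0,0],
  ],
  newtons=25,
)

```text
time_s: 5.4
tcp_pos: [0.4685, -0.2322, 0.0757]
eef_rot: [-180.0, -0.0, -86.6]
contact_force: [-0.3, 0.7, 0.5]
gripper_width: 0.0011
gripper_force: 0.0
```

Run:
```python
import numpy as np
a=np.linspace(0,.85,18);f=lambda t:np.c_[-150*np.cos(t),150*np.sin(t)]
d=np.diff(f(a),axis=0);print(np.round(np.c_[-d[:,0],-d[:,1]],1).tolist())
```

```text
[[-0.2, -7.5], [-0.6, -7.5], [-0.9, -7.4], [-1.3, -7.4], [-1.7, -7.3], [-2.0, -7.2], [-2.4, -7.1], [-2.7, -7.0], [-3.1, -6.8], [-3.4, -6.7], [-3.8, -6.5], [-4.1, -6.3], [-4.4, -6.1], [-4.7, -5.9], [-5.0, -5.6], [-5.2, -5.4], [-5.5, -5.1]]
```

The fingers closed on nothing. I'll look before moving.

Run:
```python
from h import *
a=capture("side");b=capture("top");np.savez("side3.npz",**a);np.savez("top3.npz",**b)
s=cv2.resize(a["frame"][280:400,330:460],None,fx=3,fy=3);t=cv2.resize(b["frame"][180:300,385:515],None,fx=3,fy=3)
save(np.hstack([s,t]),"s3.png");print(get_state()["tcp_pos"],get_state()["gripper_width"])
```

```text
[ 0.46851398 -0.23217631  0.07559527] 0.00034568027448589724
```

View pics/s3.png

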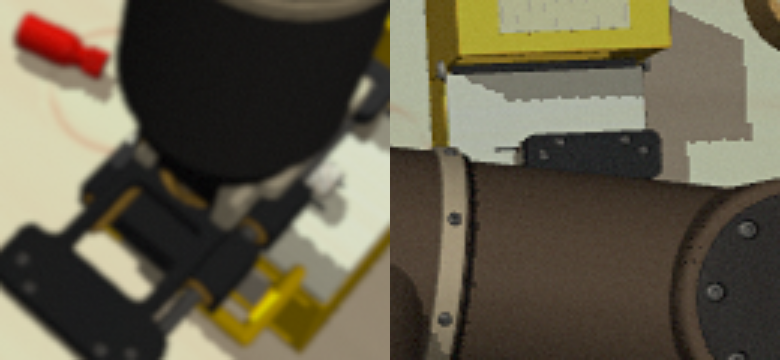

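Run:
```python
from h import *
a=dict(np.load("side3.npz"));P=pts(a);f=a["frame"]
m=cv2.inRange(cv2.cvtColor(f,cv2.COLOR_RGB2HSV),(18,110,60),(36,255,255))
k,l,s,_=cv2.connectedComponentsWithStats(m)
for i in range(1,k):
    q=P[(l==i)&(a["range_z"]>0)]
    if s[i,4]>15 and s[i,1]>300 and s[i,0]<470 and len(q): print(s[i],q.min(0).round(3),q.max(0).round(3),np.median(q,0).round(3))
b=(m>0)&(P[...,0]<.49)&(P[...,2]>.05);print("bar pts",b.sum(),np.percentile(P[b],[2,50,98],axis=0).round(3))
# low dark points (fingers)
g=(f.max(-1)<70)&(P[...,2]<.115)&(P[...,2]>.03)&(abs(P[...,0]-.468)<.07)&(abs(P[...,1]+.233)<.08);v,u=np.where(g)
print("dark",g.sum(),np.percentile(P[g],[2,50,98],axis=0).round(3),u.min(),u.max(),v.min(),v.max())
save(cv2.resize(f[300:400,340:450],None,fx=6,fy=6,interpolation=cv2.INTER_CUBIC),"s3b.png")
```

```text
[383 337  15  12  60] [ 0.448 -0.243  0.179] [ 0.459 -0.219  0.196] [ 0.455 -0.231  0.186]
[393 336  88  62 935] [ 0.431 -0.293 -0.003] [ 0.652 -0.249  0.174] [ 0.511 -0.279  0.061]
[360 343  16  17  84] [ 0.415 -0.221  0.072] [ 0.464 -0.193  0.186] [ 0.432 -0.216  0.181]
[411 353   8   8  25] [ 0.471 -0.267  0.164] [ 0.474 -0.256  0.174] [ 0.473 -0.263  0.17 ]
bar pts 432 [[ 0.182 -0.376  0.071]
 [ 0.466 -0.264  0.164]
 [ 0.488 -0.2    0.805]]
dark 4 [[ 0.455 -0.252  0.038]
 [ 0.482 -0.248  0.065]
 [ 0.51  -0.243  0.093]] 388 412 372 378
```

View pics/s3b.png

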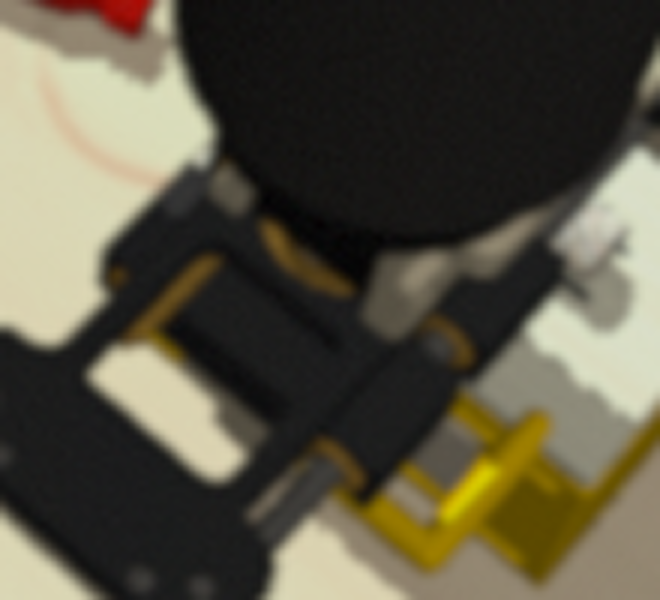

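Run:
```python
from h import *
o=dict(np.load("side1.npz"));a=dict(np.load("side3.npz"))
for n,c in(("before",o),("now",a)):
    P=pts(c);h=cv2.inRange(cv2.cvtColor(c["frame"],cv2.COLOR_RGB2HSV),(18,110,60),(36,255,255))
    for lo,hi in((-.285,-.262),(-.205,-.185)):
        b=(h>0)&(P[...,2]>.055)&(P[...,2]<.14)&(P[...,0]<.482)&(P[...,0]>.44)&(P[...,1]>lo)&(P[...,1]<hi)
        v,u=np.where(b);print(n,lo,b.sum(),u.mean() if len(u) else 0,v.mean() if len(v) else 0,np.median(P[b],0).round(4) if b.any() else 0)
    # column-wise rows of yellow near right end
    for u in(402,406,410): print(u,[int(x) for x in np.where(h[330:400,u])[0]+330])
s=get_state();print(s["gripper_width"],s["gripper_force"],s["contact_force"],s["joints"])
```

```text
before -0.285 123 409.7560975609756 388.9837398373984 [ 0.4714 -0.2733  0.0749]
before -0.205 113 367.9911504424779 353.1946902654867 [ 0.467  -0.1912  0.0745]
402 [353, 354, 355, 356, 357, 358, 371, 372, 373, 374, 375, 380, 381, 382, 383, 384, 385, 386, 387, 388]
406 [356, 357, 358, 359, 360, 361, 362, 375, 376, 377, 378, 383, 384, 385, 386, 387, 388, 389, 390, 391, 392]
410 [360, 361, 362, 363, 364, 365, 378, 379, 380, 381, 386, 387, 388, 389, 390, 391, 392, 393, 394, 395]
now -0.285 123 409.7886178861789 388.9349593495935 [ 0.4712 -0.2732  0.0747]
now -0.205 8 366.875 357.625 [ 0.4624 -0.1964  0.0734]
402 [382, 383, 384, 385, 386, 387, 388]
406 [378, 384, 385, 386, 387, 388, 389, 390, 391, 392]
410 [378, 379, 380, 381, 387, 388, 389, 390, 391, 392, 393, 394, 395]
0.00034568027448589724 0.0 [ 0.19868807  0.23216861 -0.72082646] [-4.84294288e+00  1.43334130e+01 -2.89645724e+01 -1.36746499e-03
 -4.66865590e+01  8.22651482e+00]
```

Run:
```python
from h import *
for n in("side3","top3"):
    c=dict(np.load(n+".npz"));P=pts(c);f=c["frame"].astype(int)
    g=(c["range_z"]>0)&(abs(P[...,0]-.47)<.16)&(abs(P[...,1]+.232)<.12)&(P[...,2]>.09)&(f.max(-1)<110)
    for z in np.arange(.09,.30,.015):
        q=P[g&(P[...,2]>=z)&(P[...,2]<z+.015)]
        if len(q)>8: print(n,round(z,3),len(q),np.percentile(q[:,0],[2,98]).round(3),np.percentile(q[:,1],[2,98]).round(3))
```

```text
side3 0.09 38 [0.45  0.626] [-0.287 -0.225]
side3 0.105 18 [0.621 0.628] [-0.287 -0.283]
side3 0.12 26 [0.62  0.627] [-0.287 -0.252]
side3 0.135 11 [0.433 0.62 ] [-0.254 -0.231]
side3 0.15 217 [0.427 0.551] [-0.272 -0.196]
side3 0.165 1292 [0.375 0.541] [-0.272 -0.198]
side3 0.18 2500 [0.37  0.559] [-0.274 -0.202]
side3 0.195 304 [0.373 0.535] [-0.269 -0.205]
side3 0.21 52 [0.449 0.463] [-0.258 -0.215]
side3 0.24 112 [0.43  0.508] [-0.271 -0.223]
side3 0.255 105 [0.43  0.455] [-0.267 -0.222]
side3 0.27 192 [0.422 0.471] [-0.278 -0.212]
side3 0.285 483 [0.421 0.47 ] [-0.278 -0.205]
top3 0.09 21 [0.614 0.629] [-0.287 -0.159]
top3 0.105 17 [0.615 0.629] [-0.287 -0.159]
top3 0.12 17 [0.615 0.629] [-0.287 -0.159]
top3 0.135 24 [0.615 0.621] [-0.272 -0.169]
top3 0.165 60 [0.381 0.556] [-0.213 -0.19 ]
top3 0.18 826 [0.372 0.563] [-0.275 -0.192]
top3 0.195 688 [0.373 0.563] [-0.274 -0.194]
```

Run:
```python
from h import *
c=dict(np.load("side3.npz"));P=pts(c);o=pts(dict(np.load("side1.npz")))
for v in range(352,380,3):
    print(v,[(u,)+tuple((P[v,u]*1000).round().astype(int))+(int(c["frame"][v,u].mean()),) for u in range(366,394,4)])
s=get_state();print(s["tcp_pos"],s["joints"])
```

```text
352 [(366, np.int64(425), np.int64(-217), np.int64(183), 66), (370, np.int64(433), np.int64(-219), np.int64(173), 22), (374, np.int64(436), np.int64(-222), np.int64(174), 28), (378, np.int64(440), np.int64(-226), np.int64(176), 29), (382, np.int64(443), np.int64(-230), np.int64(175), 28), (386, np.int64(448), np.int64(-233), np.int64(174), 27), (390, np.int64(445), np.int64(-240), np.int64(189), 18)]
355 [(366, np.int64(432), np.int64(-214), np.int64(158), 50), (370, np.int64(432), np.int64(-220), np.int64(167), 13), (374, np.int64(433), np.int64(-225), np.int64(174), 22), (378, np.int64(437), np.int64(-229), np.int64(175), 29), (382, np.int64(441), np.int64(-232), np.int64(173), 29), (386, np.int64(445), np.int64(-236), np.int64(174), 29), (390, np.int64(448), np.int64(-239), np.int64(174), 24)]
358 [(366, np.int64(462), np.int64(-196), np.int64(72), 126), (370, np.int64(433), np.int64(-221), np.int64(158), 37), (374, np.int64(433), np.int64(-226), np.int64(167), 16), (378, np.int64(434), np.int64(-232), np.int64(175), 23), (382, np.int64(437), np.int64(-235), np.int64(175), 29), (3
[... 2372 characters left out ...]
t64(412), np.int64(-256), np.int64(194), 44), (386, np.int64(416), np.int64(-259), np.int64(194), 26), (390, np.int64(435), np.int64(-255), np.int64(155), 45)]
379 [(366, np.int64(395), np.int64(-245), np.int64(194), 27), (370, np.int64(399), np.int64(-248), np.int64(193), 25), (374, np.int64(472), np.int64(-212), np.int64(1), 127), (378, np.int64(407), np.int64(-254), np.int64(192), 100), (382, np.int64(410), np.int64(-258), np.int64(193), 28), (386, np.int64(415), np.int64(-260), np.int64(189), 47), (390, np.int64(427), np.int64(-260), np.int64(167), 52)]
[ 0.46851398 -0.23217631  0.07559527] [-4.84294288e+00  1.43334130e+01 -2.89645724e+01 -1.36746499e-03
 -4.66865590e+01  8.22651482e+00]
```

The depth points put the front finger's tip at about z 0.09 and the body's underside at about 0.15. The gripper therefore sits about 28 mm higher than its reported z, while x and y agree. The bar has not moved. I'll reopen and go lower in steps, watching the force.

apply_moves(
  targets=[
    [0.27,0,0,0,0,0,0],
    [0.27,0,0,0,0,0,0],
    [0.27,0,0,0,0,0,0],
    [0.27,0,0,0,0,0,0],
    [0.27,0,0,0.003,0,0,0],
    [0.27,0,0,0.003,0,0,0],
    [0.27,0,0,0.003,0,0,0],
    [0.27,0,0,0.003,0,0,0],
  ],
)

```text
time_s: 6.17
tcp_pos: [0.4683, -0.2322, 0.063]
eef_rot: [180.0, 0.0, -86.6]
contact_force: [0.1, -0.3, -0.3]
gripper_width: 0.0238
gripper_force: 0.0
```

Run:
```python
from h import *
c=capture("side");P=pts(c);s=get_state();print(s["tcp_pos"],s["contact_force"],s["gripper_width"])
f=c["frame"].astype(int)
q=P[(abs(P[...,0]-.433)<.004)&(abs(P[...,1]+.232)<.02)&(P[...,2]>.05)];print("block face z",np.percentile(q[:,2],[0,2,10]).round(3))
q=P[(P[...,0]>.43)&(P[...,0]<.49)&(abs(P[...,1]+.232)<.011)&(P[...,2]>.04)&(P[...,2]<.115)&(f.max(-1)-f.min(-1)<40)];print("finger",len(q),np.percentile(q,[2,50,98],axis=0).round(3) if len(q) else 0)
```

```text
[ 0.46793275 -0.2320498   0.06240864] [-0.74465658 -0.58278245 -0.66000943] 0.023815055448216486
block face z [0.158 0.16  0.162]
finger 16 [[ 0.439 -0.233  0.077]
 [ 0.44  -0.229  0.081]
 [ 0.44  -0.222  0.086]]
```

apply_moves(
  targets=[
    [0.27,0,0,0.003,0,0,0],
    [0.27,0,0,0.003,0,0,0],
    [0.27,0,0,0.003,0,0,0],
    [0.27,0,0,0.003,0,0,0],
  ],
)

```text
time_s: 6.55
tcp_pos: [0.4684, -0.2322, 0.0511]
eef_rot: [180.0, 0.0, -86.6]
contact_force: [-0.8, 0.4, -0.2]
gripper_width: 0.0237
gripper_force: 0.0
```

apply_moves(
  targets=[
    [0,0,0,0,0,0,0],
    [0,0,0,0,0,0,0],
    [0,0,0,0,0,0,0],
    [0,0,0,0,0,0,0],
  ],
)

```text
time_s: 6.88
tcp_pos: [0.4697, -0.2322, 0.0518]
eef_rot: [-179.9, -0.0, -86.6]
contact_force: [3.0, -0.4, -3.3]
gripper_width: 0.0093
gripper_force: 25.0
```

It holds the bar now: width 9.3 mm, grip 25 N. Lifting along the arc about the hinge.

apply_moves(
  targets=[
    [0,0,0,0,0,0,0],
    [0,0,-0.0002,-0.0075,0,0,0],
    [0,0,-0.0006,-0.0075,0,0,0],
    [0,0,-0.0009,-0.0074,0,0,0],
    [0,0,-0.0013,-0.0074,0,0,0],
    [0,0,-0.0017,-0.0073,0,0,0],
  ],
  newtons=35,
)

```text
time_s: 7.38
tcp_pos: [0.474, -0.2319, 0.0888]
eef_rot: [-179.9, -0.0, -86.6]
contact_force: [6.8, -1.1, -9.3]
gripper_width: 0.0086
gripper_force: 35.0
```

apply_moves(
  targets=[
    [0,0,-0.002,-0.0072,0,0,0],
    [0,0,-0.0024,-0.0071,0,0,0],
    [0,0,-0.0027,-0.007,0,0,0],
    [0,0,-0.0031,-0.0068,0,0,0],
    [0,0,-0.0034,-0.0067,0,0,0],
    [0,0,-0.0038,-0.0065,0,0,0],
  ],
)

```text
time_s: 7.88
tcp_pos: [0.4898, -0.2309, 0.1292]
eef_rot: [179.9, 0.0, -86.6]
contact_force: [3.6, -2.9, -9.7]
gripper_width: 0.009
gripper_force: 35.0
```

Run:
```python
from h import *
a=capture("side");save(cv2.resize(a["frame"][220:420,330:550],None,fx=3,fy=3),"s4.png");s=get_state();print(s["contact_force"],s["gripper_width"],s["tcp_pos"])
```

```text
[ 1.70770631 -0.07311717 -6.27230562] 0.008671990025357769 [ 0.490548   -0.23089806  0.13040667]
```

View pics/s4.png

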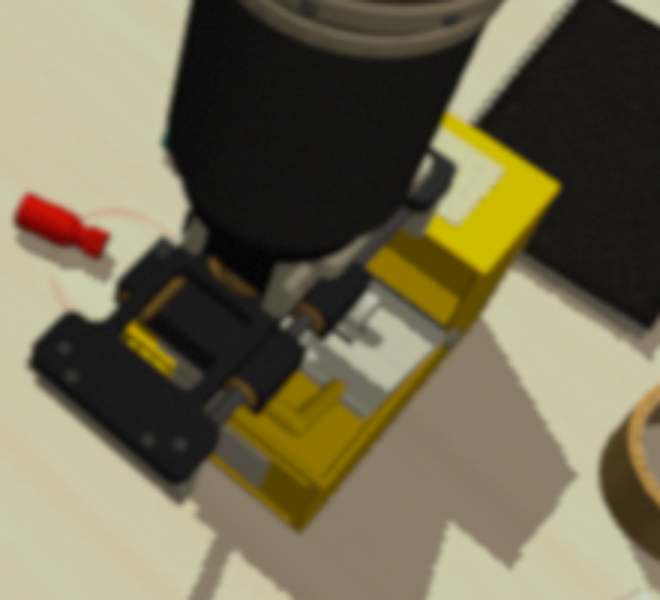

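The flap is rising with the handle (lift 78 mm, about 0.55 rad) and the forces are small. I'll go on to about 0.85 rad and hold.

apply_moves(
  targets=[
    [0,0,-0.0041,-0.0063,0,0,0],
    [0,0,-0.0044,-0.0061,0,0,0],
    [0,0,-0.0047,-0.0059,0,0,0],
    [0,0,-0.005,-0.0056,0,0,0],
    [0,0,-0.0052,-0.0054,0,0,0],
    [0,0,-0.0055,-0.0051,0,0,0],
    [0,0,0,0,0,0,0],
    [0,0,0,0,0,0,0],
    [0,0,0,0,0,0,0],
    [0,0,0,0,0,0,0],
    [0,0,0,0,0,0,0],
    [0,0,0,0,0,0,0],
    [0,0,0,0,0,0,0],
    [0,0,0,0,0,0,0],
    [0,0,0,0,0,0,0],
    [0,0,0,0,0,0,0],
    [0,0,0,0,0,0,0],
    [0,0,0,0,0,0,0],
  ],
)

```text
time_s: 9.43
tcp_pos: [0.5166, -0.2293, 0.1644]
eef_rot: [179.7, 0.0, -86.6]
contact_force: [-8.6, -1.8, 0.3]
gripper_width: 0.009
gripper_force: 35.0
```

Run:
```python
from h import *
a=capture("side");t=capture("top")
save(np.hstack([cv2.resize(a["frame"][220:400,360:500],(420,540)),cv2.resize(t["frame"][150:300,385:490],(378,540))]),"s5.png");s=get_state();print(s["contact_force"],s["gripper_width"],s["tcp_pos"])
```

```text
[-8.58815716 -2.23358052 -0.41706799] 0.008363914309980704 [ 0.51657537 -0.22930055  0.16439551]
```

View pics/s5.png

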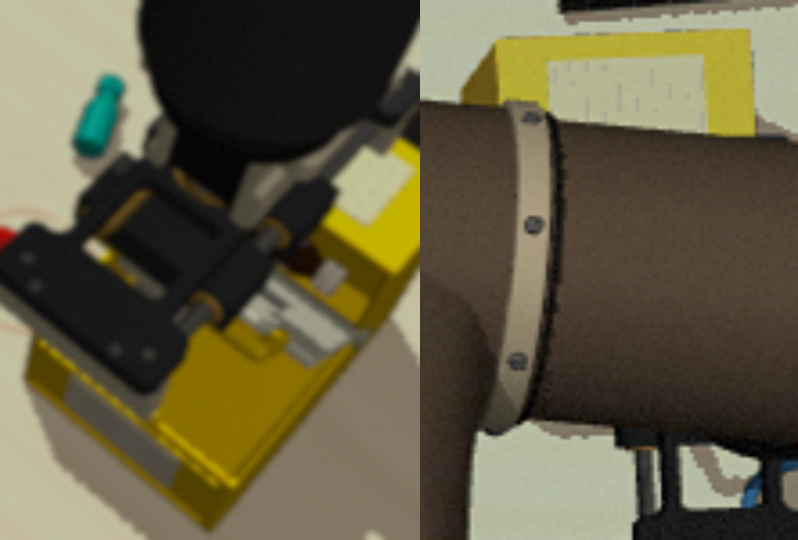

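The flap is open wide. The vial with its white cap, at side pixel (470,312), is now at the hood opening behind the hinge. I'll check its height.

Run:
```python
from h import *
a=capture("side");P=pts(a)
for v in range(298,320,3): print(v,[(u,(P[v,u]*1000).round().astype(int).tolist(),a["frame"][v,u].tolist()) for u in range(456,480,4)])
```

```text
298 [(456, [527, -263, 258], [56, 41, 16]), (460, [526, -267, 264], [19, 20, 20]), (464, [684, -224, 26], [68, 54, 2]), (468, [684, -230, 32], [80, 64, 0]), (472, [620, -254, 137], [130, 106, 0]), (476, [624, -258, 139], [193, 176, 0])]
301 [(456, [527, -264, 253], [36, 28, 15]), (460, [534, -266, 247], [37, 28, 27]), (464, [680, -227, 23], [56, 41, 2]), (468, [684, -232, 25], [81, 65, 0]), (472, [683, -239, 34], [80, 64, 0]), (476, [620, -261, 137], [124, 101, 0])]
304 [(456, [527, -266, 247], [11, 10, 10]), (460, [669, -227, 26], [26, 10, 3]), (464, [673, -232, 28], [27, 13, 6]), (468, [684, -235, 18], [81, 64, 0]), (472, [686, -241, 23], [81, 65, 0]), (476, [684, -247, 34], [81, 64, 0])]
307 [(456, [663, -224, 19], [20, 7, 3]), (460, [666, -230, 22], [26, 10, 5]), (464, [671, -235, 22], [27, 13, 6]), (468, [679, -239, 18], [87, 79, 64]), (472, [685, -243, 17], [90, 77, 44]), (476, [685, -249, 25], [81, 64, 0])]
310 [(456, [662, -227, 14], [62, 50, 13]), (460, [663, -233, 20], [25, 12, 2]), (464, [667, -238, 22], [31, 22, 16]), (468, [671, -243, 24], [120, 113, 100]), (472, [675, -248, 24], [129, 122, 108]), (476, [686, -251, 16], [85, 70, 26])]
313 [(456, [621, -242, 74], [80, 73, 55]), (460, [669, -234, 2], [124, 100, 0]), (464, [665, -241, 17], [96, 86, 68]), (468, [667, -246, 22], [115, 110, 97]), (472, [673, -251, 21], [118, 110, 96]), (476, [686, -253, 8], [85, 68, 0])]
316 [(456, [608, -248, 88], [106, 104, 91]), (460, [620, -250, 76], [80, 74, 56]), (464, [668, -242, 4], [125, 102, 28]), (468, [666, -249, 17], [116, 109, 96]), (472, [679, -252, 4], [125, 104, 42]), (476, [685, -256, 2], [133, 107, 0])]
319 [(456, [598, -253, 98], [156, 154, 134]), (460, [608, -255, 89], [107, 104, 91]), (464, [620, -258, 77], [81, 75, 56]), (468, [669, -250, 3], [128, 104, 22]), (472, [673, -255, 5], [138, 112, 0]), (476, [681, -260, 1], [139, 112, 0])]
```

The vial lies on the bin floor (z about 0.02). Now I'll ease the flap down along the same arc at half speed.

apply_moves(
  targets=[
    [0,0,0.0027,0.0026,0,0,0],
    [0,0,0.0028,0.0025,0,0,0],
    [0,0,0.0026,0.0027,0,0,0],
    [0,0,0.0026,0.0027,0,0,0],
    [0,0,0.0025,0.0028,0,0,0],
    [0,0,0.0025,0.0028,0,0,0],
    [0,0,0.0024,0.003,0,0,0],
    [0,0,0.0023,0.0029,0,0,0],
    [0,0,0.0022,0.0031,0,0,0],
    [0,0,0.0022,0.003,0,0,0],
    [0,0,0.0021,0.0032,0,0,0],
    [0,0,0.002,0.0031,0,0,0],
    [0,0,0.0019,0.0033,0,0,0],
    [0,0,0.0019,0.0032,0,0,0],
    [0,0,0.0017,0.0034,0,0,0],
    [0,0,0.0017,0.0033,0,0,0],
    [0,0,0.0016,0.0034,0,0,0],
    [0,0,0.0015,0.0034,0,0,0],
  ],
)

```text
time_s: 11.08
tcp_pos: [0.4804, -0.2315, 0.1096]
eef_rot: [-180.0, -0.0, -86.6]
contact_force: [-2.9, 0.3, -1.6]
gripper_width: 0.0085
gripper_force: 35.0
```

apply_moves(
  targets=[
    [0,0,0.0014,0.0035,0,0,0],
    [0,0,0.0013,0.0035,0,0,0],
    [0,0,0.0012,0.0036,0,0,0],
    [0,0,0.0012,0.0035,0,0,0],
    [0,0,0.001,0.0036,0,0,0],
    [0,0,0.001,0.0036,0,0,0],
    [0,0,0.0009,0.0037,0,0,0],
    [0,0,0.0008,0.0036,0,0,0],
    [0,0,0.0007,0.0037,0,0,0],
    [0,0,0.0006,0.0037,0,0,0],
    [0,0,0.0005,0.0037,0,0,0],
    [0,0,0.0004,0.0037,0,0,0],
  ],
)

```text
time_s: 12.08
tcp_pos: [0.4701, -0.2321, 0.0664]
eef_rot: [-179.9, -0.0, -86.6]
contact_force: [3.3, 2.2, -1.7]
gripper_width: 0.009
gripper_force: 35.0
```

apply_moves(
  targets=[
    [0,0,0.0004,0.0025,0,0,0],
    [0,0,0.0003,0.0025,0,0,0],
    [0,0,0.0002,0.002,0,0,0],
    [0,0,0.0002,0.002,0,0,0],
    [0,0,0.0001,0.0015,0,0,0],
    [0,0,0,0.0015,0,0,0],
    [0,0,0,0.001,0,0,0],
    [0,0,0,0.001,0,0,0],
    [0,0,0,0,0,0,0],
  ],
)

```text
time_s: 12.83
tcp_pos: [0.4698, -0.2322, 0.0538]
eef_rot: [-179.8, -0.0, -86.6]
contact_force: [1.3, 5.3, 9.7]
gripper_width: 0.0085
gripper_force: 35.0
```

apply_moves(
  targets=[
    [0,0,0,0.0008,0,0,0],
    [0,0,0,0,0,0,0],
    [0,0,0,0,0,0,0],
  ],
)

```text
time_s: 13.08
tcp_pos: [0.4697, -0.2322, 0.0535]
eef_rot: [-179.8, -0.1, -86.6]
contact_force: [1.0, 5.9, 14.0]
gripper_width: 0.0089
gripper_force: 35.0
```

Run:
```python
from h import *
o=dict(np.load("side1.npz"));a=capture("side")
for n,c in(("before",o),("now",a)):
    P=pts(c);h=cv2.inRange(cv2.cvtColor(c["frame"],cv2.COLOR_RGB2HSV),(18,110,60),(36,255,255))
    b=(h>0)&(P[...,2]>.055)&(P[...,2]<.14)&(P[...,0]<.482)&(P[...,0]>.44)&(P[...,1]>-.285)&(P[...,1]<-.262)
    v,u=np.where(b);print(n,b.sum(),u.mean(),v.mean(),np.median(P[b],0).round(4))
```

```text
before 123 409.7560975609756 388.9837398373984 [ 0.4714 -0.2733  0.0749]
now 132 409.7878787878788 387.3939393939394 [ 0.4715 -0.2728  0.074 ]
```

The bar is back at its shut height and presses on the stop. I'll ease off, let go with a small opening, and rise.

apply_moves(
  targets=[
    [0.27,0,0,0,0,0,0],
    [0.27,0,0,0,0,0,0],
    [0.27,0,0,0,0,0,0],
    [0.27,0,0,0,0,0,0],
    [0.27,0,0,0,0,0,0],
  ],
)

```text
time_s: 13.55
tcp_pos: [0.4674, -0.2323, 0.0513]
eef_rot: [179.9, 0.0, -86.6]
contact_force: [0.1, 0.1, 0.8]
gripper_width: 0.0231
gripper_force: 0.0
```

apply_moves(
  targets=[
    [0.27,0,0,-0.004,0,0,0],
    [0.27,0,0,-0.008,0,0,0],
    [0.27,0,0,-0.01,0,0,0],
    [0.27,0,0,-0.015,0,0,0],
    [0.27,0,0,-0.02,0,0,0],
    [0.27,0,0,-0.025,0,0,0],
    [0.27,0,0,-0.03,0,0,0],
    [0.27,0,0,-0.03,0,0,0],
    [0.27,0.03,0,0,0,0,0],
    [0.27,-0.03,0,0,0,0,0],
    [0.27,0,0.03,0,0,0,0],
    [0.27,0,0,0,0,0,0],
  ],
)

```text
time_s: 14.55
tcp_pos: [0.4344, -0.2339, 0.1946]
eef_rot: [180.0, 0.1, -86.7]
contact_force: [-1.8, -0.2, -1.2]
gripper_width: 0.0238
gripper_force: 0.0
```

Run:
```python
from h import *
o=dict(np.load("side1.npz"));a=capture("side");t=capture("top")
for n,c in(("before",o),("now",a)):
    P=pts(c);h=cv2.inRange(cv2.cvtColor(c["frame"],cv2.COLOR_RGB2HSV),(18,110,60),(36,255,255))
    b=(h>0)&(P[...,2]>.055)&(P[...,2]<.14)&(P[...,0]<.482)&(P[...,0]>.44)&(P[...,1]>-.285)&(P[...,1]<-.262)
    v,u=np.where(b);print(n,b.sum(),u.mean(),v.mean(),np.median(P[b],0).round(4))
save(np.hstack([cv2.resize(a["frame"][160:430,180:540],(480,360)),t["frame"][120:480,160:480]]),"s6.png");s=get_state();print(s["tcp_pos"],s["contact_force"],s["time_s"])
```

```text
before 123 409.7560975609756 388.9837398373984 [ 0.4714 -0.2733  0.0749]
now 125 409.616 388.896 [ 0.4716 -0.2732  0.0746]
[ 0.43761995 -0.23419008  0.1951168 ] [ 0.11663959 -0.12329798  0.04459998] 14.65
```

View pics/s6.png

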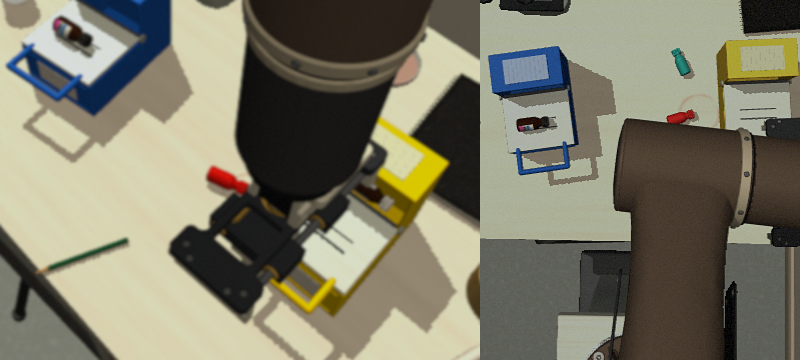

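The flap is shut with only its bare ribs showing. The used vial is at about (457,302) in the side view, down under the hood where it was measured in the bin. The blue bin's vial is untouched, and the gripper is clear.

```bash
python3 -c "
from h import *
print(close_job())"
```

```text
the job is handed in; nothing more can be done
None
```

The used vial rolled into the yellow bin, the flap was eased fully shut and released, the blue bin's vial was left where it lay, and the job is handed in.

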